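Open the marking jig's dust shutter and load a fitting

ROBOT

A 6-joint arm with a two-finger parallel gripper is mounted at the origin on the work surface. World frame = base frame: x ahead of the robot, y to its left, z up, the work surface at z = 0. Lengths are in mm, angles in degrees, forces in N, time in s.
With the tool pointing down it reaches from about 300 to 850 mm from the base axis. Payload 4.2 kg.
Tool frame: the origin (TCP) lies on the centre line of the jaws, within the pads' length; the fingertips stand 14 mm ahead of it and the grasp point (between the pads) lies 5 mm behind it; z points along the fingers, y is the line along which they close (so a half turn about z gives the same grasp; the last joint's range is limited). The gripper opens to 91 mm and grips with 3 to 60 N. Pads are 32 mm wide; open, the fingers measure 118 mm over their backs; the gripper's body (76 mm by 178 mm) begins 60 mm behind the grasp point.
Start: joints at [-71.963, 18.312, 89.639, -0, 72.044, -1.146], TCP at [188.937, -543.088, 227.976] pointing down, gripper open.
Joint ranges: [-177.97, 177.97], [-48.28, 115.42], [12.27, 149.76], [-77.06, 257.06], [2.81, 150.46], [-146.56, 146.56]. Speed limits (degrees/s): [147.25, 147.25, 180, 180, 180, 180].

INTERFACE

Orientations are given as [roll, pitch, yaw] about the fixed x, y, z axes, in that order (R = Rz(yaw) Ry(pitch) Rx(roll)).
In Python, from workcell import env gives the robot as it stands.
- The arm moves only by the tool arm_command, never from a script. Its argument "motion" is a list of rows, each an object with "offset": the shift along the tool's x, y, z in m, a list of three; "spin": the turn about the tool's z in rad. In form: [{"offset": [tx, ty, tz], "spin": spin}, ...]. A call has 1 to 5 rows; each row shifts and turns the commanded pose from where the row before left it, along the tool's axes as they then stand; what a row does not reach is not made up. A row lasts 1/8 s, in which the tool goes at most 62.5 mm and 10.7 degrees, less where a joint would pass 70% of its speed; a pose out of reach is approached as far as the arm can. A call with a gripper value outside its range is refused whole. "jaw" is the finger opening in m, from 0 to 0.0912, set as the call begins (left out, the last holds). The fingers move at their own pace and stop on an object; "newtons" is the grip in N (left out, the last holds). Time passes only in rows, so rows that do not move let the fingers close. It gives the time, the measured TCP pose, the force, the opening and the grip force at its end, in the units of the state.
- env.state(): the state, without advancing time (a new reading comes with each control period).
- env.grab_frame(name): name is "side" or "top"; returns (picture, depth): 384x512x3 uint8, blue, green, red; 384x512 float32, mm along the optical axis (not along the pixel's ray), 0 where there is no reading.
- env.camera_model(name): a dict with "fx", "fy", "cx", "cy" (pixels), "eye" and "rotation" of the camera in the world. Camera axes: x right, y down, z forward; pixel columns grow to the right and rows downward; lengths in mm; the calibration is good to about 2 mm. A picture is of the moment at which its call begins. camera_model takes no time and is no camera call.
- env.job_done(): hands the job in; it is judged then, once.
Trained networks look in the newest picture that a camera, given by its name, has taken for a name from the list of things; names that differ only in an ending like _2 or _b are one class to them, and where a whole thing is asked for, a point or a joint stands for the part that bears it (a point fixed in the world has none). Each returns a list of dicts, best first, with "score" (0 to 1); they miss things now and then, are a little off and sometimes report something else, mostly with a low value. They report only what shows in the picture. A call takes as long as a camera call.
- env.boxes_of(camera, target): "bbox" ([left, top, right, bottom] in pixels, round what is visible of it).
- env.pinpoint(camera, target): "location" ([column, row] in pixels: a listed point, or the origin of a listed thing).
The state is a dict: "time_s": time; "qpos": joint angles; "qvel": joint speeds; "effort": joint torques, N m; "ee_pos": TCP position; "ee_rot": TCP orientation; "force": force on the tool from outside, world axes, zero at the start; "torque": the same for the moment, N m; "gripper_width": finger opening in mm; "gripper_force": force on a finger pad.
Only numpy, scipy, OpenCV 4.12 (cv2) and the standard library are available. Lean on these libraries where they do the work, as an engineer would, in place of code of your own. Each camera call takes 0.05 s, during which the arm holds its last target. There are 200 camera calls.

TASK

Load the laser marking jig: slide its orange dust shutter fully open by pressing a closed fingertip lightly on its face and dragging it, never pushing on the jig or shutter harder than about 20 N, then take the steel fitting with the blue band from the black tray and stand it upright in the uncovered nest, fully home. Leave the shutter open and do not disturb the other things.

Things in the scene. Friction and masses are not known exactly. Their poses are not given: they have to be found in the camera images.
- jig: Aluminium marking jig, fixed, 104 (x) by 190 (y) mm, rims 41.5 mm high; origin at the centre of its underside, z up. A channel 60 mm wide (x -30..30, y -50..95 mm, floor at z 26) is sunk in its top, open at its +y end. A dark steel strip (y -95..-50, top at z 45.5) covers its -y end. The nest bore, 33 mm wide, 16 deep, is in the channel floor at y -26.
- shutter (a joint): How far the orange dust shutter is open, m, along the jig's +y axis: 0 shut, 0.070 fully open at its stop. The shutter (57 by 80 by 4 mm, black ribs) lies in the channel over jig y -64 to +16 mm plus this value; at the start its -y end is under the strip: no edge or handle to take. Press at jig x 0, y -10 mm (middle of the ribs) plus this value. It drags with about 6 N and stays where left.
- rim (a point): Point on the jig's middle line at rim height: jig (0, 0, 41.5) mm. The shutter's face (sprung, about 6 N per mm, 6 mm deep) lies 0.5 to 6.5 mm lower at the place to press; its worn guide lets it sink evenly by a further 0 to 5.6 mm over the 70 mm of travel. Both differ each time, unmeasured: feel for it and keep 11 to 14 N of pressing. Over 20 N (drag included) is a fault.
- nest (a point): Centre of the bottom of the nest bore, in the jig at (0, -26, 10) mm; z up.
- tray: Black steel tray, fixed, 150 (x) by 280 (y) by 18 mm, walls and floor 4 mm thick, origin at the centre of its underside. Three parts stand in it, about 85 mm apart along its y.
- fitting: The steel fitting to be loaded, round, standing upright, about 0.2 kg: lower 36 mm is 30 mm in diameter with a blue band and a chamfered foot, above that a neck 26 mm in diameter up to 75 mm. Origin at the centre of its underside, z up its axis. To clear the jig's rims and strip when seated, hold it by the neck, with fingertips at least 38 mm above its underside.
- bush: Bystander: brass bush standing in the tray, 36 mm in diameter, 52 mm tall; origin at the centre of its underside.
- collar: Bystander: grey plastic collar standing in the tray, 40 mm in diameter, 34 mm tall; origin at the centre of its underside.
- tape: Bystander: brown roll of tape lying flat, 90 mm in diameter, 40 mm high; origin at the centre of its underside.
- screwdriver: Bystander: screwdriver lying on the table; origin below its middle.
- mouse: Bystander: grey computer mouse on a black mat, 100 by 58 by 24 mm; origin at the centre of its underside.
- oiler: Bystander: white bottle with a red cap, 52 mm in diameter, 110 mm tall; origin at the centre of its underside.

How it is judged:
By the outcome, as a careful person would: the job done as asked, in the order asked, and still so for the second after the job is handed in, with the robot touching nothing.
It also fails if it takes over 64 s, if anything falls off the work surface, if the arm or the gripper's body presses on something with over 40 N, if the wrist force passes 120 N, or if a joint passes its speed limit or range.

## Working session

There is one attempt and no reset: what is moved stays moved. The work goes in short steps, Python scripts to look and compute and a tool call to move; the robot and the scene stay as the last step left them, time stands still between calls to the robot, and variables do not carry over. Pictures are saved under pics/ and viewed, at most 10 in all, crops included, and the job is handed in when it is done.

Besides the shell and the picture viewer there is one more tool, called after "Call:" as name(argument=value, ...), one argument or row to a line, values as JSON. arm_command: Moves the arm, as the interface text tells. Its arguments: {"type":"object","properties":{"motion":{"type":"array"},"jaw":{"type":"number"},"newtons":{"type":"number"}},"required":["motion"]}

```bash
ls; mkdir -p pics; cat > h.py <<'E'
import numpy as np, cv2
from workcell import env
def ray(cam,px):
    m=env.camera_model(cam); R=np.array(m['rotation']); d=R@np.array([(px[0]-m['cx'])/m['fx'],(px[1]-m['cy'])/m['fy'],1]); return np.array(m['eye']),d
def at_z(cam,px,z):
    e,d=ray(cam,px); return e+d*(z-e[2])/d[2]
def proj(cam,p):
    m=env.camera_model(cam); R=np.array(m['rotation']); c=R.T@(np.array(p)-np.array(m['eye'])); return [m['fx']*c[0]/c[2]+m['cx'],m['fy']*c[1]/c[2]+m['cy']]
def cloud(cam,dep):
    m=env.camera_model(cam); v,u=np.indices(dep.shape)
    c=np.stack([(u-m['cx'])/m['fx']*dep,(v-m['cy'])/m['fy']*dep,dep],-1)
    return c@np.array(m['rotation']).T+np.array(m['eye'])
E
python3 - <<'E'
from h import *
np.set_printoptions(precision=1,suppress=True)
for c in ['top','side']:
    im,d=env.grab_frame(c); cv2.imwrite(f'pics/{c}0.png',im); np.save(f'{c}0.npy',d)
    m=env.camera_model(c); print(c,m['eye'],np.array(m['rotation'])[:,2],m['fx'])
    for t,z in [('jig',0),('rim',41.5),('nest',10),('shutter',35),('fitting',4),('tray',0),('bush',4),('collar',4)]:
        try:
            print(t,[(np.round(r['location']),round(r['score'],2),at_z(c,r['location'],z)) for r in env.pinpoint(c,t)][:2],
             [(np.round(r['bbox']),round(r['score'],2)) for r in env.boxes_of(c,t)][:2])
        except Exception as e: print(t,e)
print(env.state())
E
```

```text
picsTraceback (most recent call last):
  File "<stdin>", line 5, in <module>
IndexError: too many indices for array: array is 1-dimensional, but 2 were indexed
```

```bash
python3 -c "
from workcell import env
print(env.camera_model('top'),env.camera_model('side'));print(env.state())"
```

```text
{'fx': 457.5697000444248, 'fy': 457.5697000444248, 'cx': 252.3830989503172, 'cy': 187.25600253404025, 'eye': array([ 417.73587739,  -58.34490363, 1446.48417775]), 'rotation': array([-174.49962404,    0.75524789,  -88.81554688])} {'fx': 436.3160069389302, 'fy': 436.3160069389302, 'cx': 257.65132502209156, 'cy': 188.7367129142409, 'eye': array([358.50894846, 857.72036418, 885.67763476]), 'rotation': array([-132.15315778,   -0.17536622, -166.52340791])}
{'time_s': 0.05, 'qpos': array([-7.19641124e+01,  1.83500794e+01,  8.97072262e+01,  2.81355252e-05,
        7.20440027e+01, -1.14663115e+00]), 'qvel': array([-0.00164208, -0.08559939, -0.08116462, -0.03769593,  0.01914716,
        0.01273416]), 'effort': array([ 4.47452239e-04, -4.13721049e+01, -2.32782251e+01,  7.29464600e-02,
        4.18871257e-02, -5.42628470e-05]), 'ee_pos': array([ 188.77448955, -542.60862286,  227.13036484]), 'ee_rot': array([-1.79898713e+02, -2.05403965e-03,  1.91825082e+01]), 'force': array([-0.77213655, -0.34767945,  0.0986041 ]), 'torque': array([-0.07197606,  0.05040938,  0.01879333]), 'gripper_force': 0.0, 'gripper_width': 91.11454761423296}
```

View pics/top0.png

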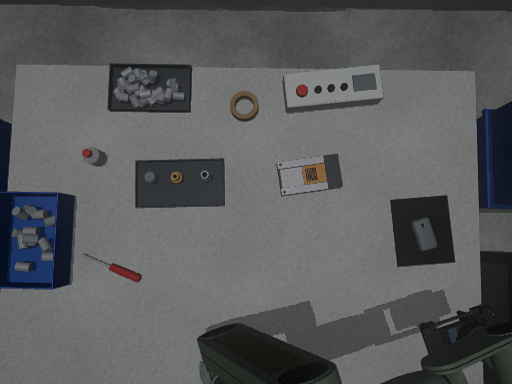

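The top view shows the tray around (180,183), with the collar at (150,178), the bush at (176,177) and a third part, probably the fitting, at (205,175). The jig is at (310,174), with its dark strip on the right, so jig +y points left in the image. The camera rotation is given as roll, pitch, yaw.

```bash
sed -i "s/np.array(m\['rotation'\])/rot(m['rotation'])/g; 2a from scipy.spatial.transform import Rotation\ndef rot(r): return Rotation.from_euler('xyz',r,degrees=True).as_matrix()" h.py
python3 - <<'E'
from h import *
np.set_printoptions(precision=1,suppress=True)
for c in ['top','side']:
    im,d=env.grab_frame(c); cv2.imwrite(f'pics/{c}1.png',im); np.save(f'{c}0.npy',d)
    for t,z in [('jig',0),('rim',41.5),('nest',10),('shutter',35),('fitting',4),('tray',0),('bush',4),('collar',4)]:
        try:
            print(c,t,[(np.round(r['location']),round(r['score'],2),at_z(c,r['location'],z)) for r in env.pinpoint(c,t)][:2],
             [(np.round(r['bbox']),round(r['score'],2)) for r in env.boxes_of(c,t)][:2])
        except Exception as e: print(t,e)
    P=cloud(c,d); 
    for zlo,zhi,n in [(36,50,'rims'),(65,85,'fit top'),(8,22,'traywall'),(48,60,'bush')]:
        x0,x1,y0,y1={'rims':(380,560,-320,-80)}.get(n,(300,560,-40,400))
        m=(d>0)&(P[...,2]>zlo)&(P[...,2]<zhi)&(P[...,0]>x0)&(P[...,0]<x1)&(P[...,1]>y0)&(P[...,1]<y1)
        q=P[m]
        if len(q): print(c,n,len(q),q.mean(0),q.min(0),q.max(0), cv2.minAreaRect(q[:,:2].astype(np.float32)))
E
```

```text
top jig [(array([309., 176.]), 0.81, array([ 595.7, -215.3,    0. ]))] [(array([277., 153., 346., 198.]), 0.93)]
top rim [(array([312., 172.]), 0.88, array([ 603.3, -221.8,   41.5])), (array([114., 264.]), 0.51, array([308.3, 380.1,  41.5]))] [(array([282., 156., 342., 199.]), 0.75)]
top nest [(array([316., 171.]), 0.81, array([ 610.2, -237.1,   10. ]))] [(array([275., 155., 340., 194.]), 0.93)]
shutter it knows: bush, collar, fitting, jig, mouse, nest, oiler, rim, screwdriver, tape, tray
top fitting [(array([204., 180.]), 0.6, array([576.1, 117.7,   4. ]))] []
top tray [(array([179., 184.]), 0.77, array([562.5, 197.5,   0. ]))] [(array([137., 159., 226., 208.]), 0.62)]
top bush [(array([178., 178.]), 0.68, array([581.5, 202.3,   4. ]))] []
top collar [(array([155., 177.]), 0.66, array([583.3, 275.1,   4. ]))] [(array([146., 169., 154., 186.]), 0.58), (array([173., 171., 184., 184.]), 0.56)]
top rims 277 [ 549.1 -191.    41.8] [ 530.8 -303.5   36.3] [ 560.  -125.2   49.6] ((554.61669921875, -213.58230590820312), (22.40557861328125, 178.8260955810547), 9.153549194335938)
top traywall 
[... 943 characters left out ...]
]), 0.53)]
side bush [(array([242., 238.]), 0.71, array([579.2, 110.9,   4. ])), (array([233., 267.]), 0.64, array([574.6, 208.2,   4. ]))] [(array([225., 248., 239., 268.]), 0.73)]
side collar [(array([222., 291.]), 0.84, array([581.6, 283.4,   4. ]))] [(array([212., 278., 232., 298.]), 0.76), (array([243., 136., 281., 182.]), 0.34)]
side rims 183 [ 547.8 -184.1   43.2] [ 529.9 -306.7   36.2] [ 559.7 -121.6   50. ] ((554.4232177734375, -213.47860717773438), (21.672649383544922, 185.5963897705078), 9.306471824645996)
side traywall 497 [503.4 218.2  14.8] [300.7  50.    8. ] [559.9 398.8  22. ] ((486.7035827636719, 261.9121398925781), (196.67547607421875, 427.74072265625), 31.456279754638672)
```

```bash
python3 - <<'E'
import cv2
a=cv2.imread('pics/top1.png')[140:220,120:350]; cv2.imwrite('pics/topc.png',cv2.resize(a,None,fx=3.4,fy=3.4,interpolation=cv2.INTER_CUBIC))
E
```

```text
(no output)
```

View pics/side1.png

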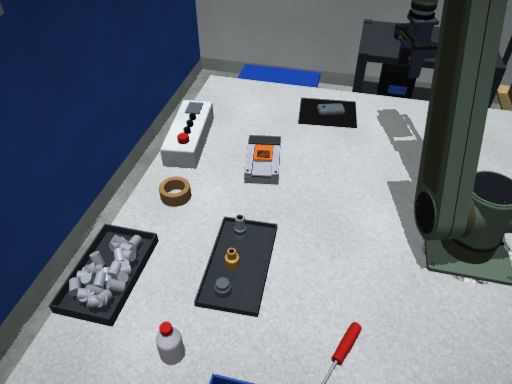

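View pics/topc.png

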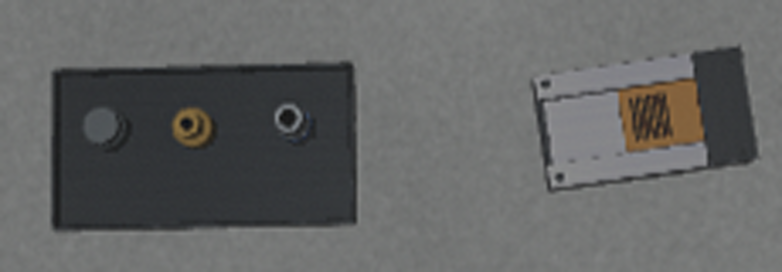

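The side view shows the blue-banded fitting at (240,224), nearest the jig, at world about (580,113). The crop confirms the tray order, and the jig's strip is on the -y world side, so jig yaw is about +8 degrees. Next I'll fit the jig and fitting from depth.

```bash
python3 - <<'E'
from h import *
np.set_printoptions(precision=1,suppress=True)
for c in ['top','side']:
    d=np.load(f'{c}0.npy'); P=cloud(c,d); v=d>0
    def box(x0,x1,y0,y1,z0,z1): return P[v&(P[...,0]>x0)&(P[...,0]<x1)&(P[...,1]>y0)&(P[...,1]<y1)&(P[...,2]>z0)&(P[...,2]<z1)]
    q=box(500,700,-350,-90,20,60); print(c,'jig',len(q),cv2.minAreaRect(q[:,:2].astype(np.float32)))
    q=box(500,700,-350,-90,38,60); print(c,'rims',len(q),cv2.minAreaRect(q[:,:2].astype(np.float32)),np.percentile(q[:,2],[10,50,90]))
    q=box(500,700,80,150,50,100); print(c,'fit',len(q),q.mean(0),q.min(0),q.max(0))
    q=box(500,700,80,150,68,100); print(c,'fittop',len(q),q.mean(0),np.median(q[:,2]) )
    q=box(450,700,0,360,-10,8); print('table/tray z',np.percentile(q[:,2],[10,50,90]))
    q=box(450,700,250,310,24,60);print(c,'collar',q.mean(0),np.median(q[:,2]))
E
```

```text
top jig 2098 ((596.151123046875, -212.13905334472656), (104.53080749511719, 190.22183227539062), 9.443669319152832)
top rims 1367 ((596.2353515625, -212.27227783203125), (104.40830993652344, 189.93138122558594), 9.4436674118042) [39.2 43.  47.8]
top fit 66 [583.2 106.1  76.5] [572.5  94.9  50. ] [595.9 118.5  84.6]
top fittop 57 [584.4 106.9  79.1] 79.5232169241815
table/tray z [-2.6  1.8  5.9]
top collar [579.  282.2  35.5] 37.033743523723615
side jig 1442 ((595.7230224609375, -211.322021484375), (103.86192321777344, 196.51724243164062), 9.377267837524414)
side rims 930 ((595.7685546875, -211.75888061523438), (103.82598114013672, 195.5969696044922), 9.320452690124512) [40.  43.5 47.9]
side fit 132 [582.6 113.2  71.3] [571.3  94.4  50.6] [596.1 121.1  83.8]
side fittop 87 [583.  111.4  77.8] 79.19934804457296
table/tray z [-0.5  2.6  6.2]
side collar [578.2 288.6  35.1] 37.70722084531394
```

Call:
arm_command(
  motion=[
    {"offset": [0.049,-0.017,0],"spin": 0},
    {"offset": [0.049,-0.017,0],"spin": 0},
    {"offset": [0.049,-0.017,0],"spin": 0},
    {"offset": [0.049,-0.017,0],"spin": 0},
    {"offset": [0.049,-0.017,0],"spin": 0},
  ],
  jaw=0,
  newtons=20,
)

```text
time_s: 2.17
ee_pos: [393.7, -381.2, 228.1]
ee_rot: [180.0, -0.0, 19.2]
force: [1.2, -0.7, 0.5]
gripper_width: 44.3
gripper_force: 0.0
```

Call:
arm_command(
  motion=[
    {"offset": [0.049,-0.017,0],"spin": 0},
    {"offset": [0.049,-0.017,0],"spin": 0},
    {"offset": [0.049,-0.017,0],"spin": 0},
    {"offset": [0.049,-0.017,0],"spin": 0},
    {"offset": [0.049,-0.017,0],"spin": 0},
  ],
)

```text
time_s: 2.8
ee_pos: [597.1, -220.4, 228.0]
ee_rot: [180.0, -0.0, 19.2]
force: [-0.6, -0.4, 0.2]
gripper_width: 0.3
gripper_force: 0.0
```

Call:
arm_command(
  motion=[
    {"offset": [0,0,0],"spin": 0.171},
    {"offset": [0,0,0.04],"spin": 0},
    {"offset": [0,0,0.04],"spin": 0},
    {"offset": [0,0,0],"spin": 0},
  ],
)

```text
time_s: 3.3
ee_pos: [593.8, -220.7, 144.8]
ee_rot: [-179.8, 0.4, 9.4]
force: [-0.8, -0.3, 0.7]
gripper_width: 0.6
gripper_force: 0.0
```

Call:
arm_command(
  motion=[
    {"offset": [0,0,0.04],"spin": 0},
    {"offset": [0,0,0.037],"spin": 0},
    {"offset": [0,0,0],"spin": 0},
    {"offset": [0,0,0],"spin": 0},
  ],
)

```text
time_s: 3.8
ee_pos: [597.6, -222.2, 73.5]
ee_rot: [179.9, -0.2, 9.4]
force: [0.5, -1.0, -0.1]
gripper_width: 0.3
gripper_force: 0.0
```

Call:
arm_command(
  motion=[
    {"offset": [0,0,0.01],"spin": 0},
    {"offset": [0,0,0],"spin": 0},
    {"offset": [0,0,0],"spin": 0},
  ],
)

```text
time_s: 4.18
ee_pos: [596.0, -221.6, 61.4]
ee_rot: [180.0, -0.0, 9.4]
force: [0.4, -0.0, -0.4]
gripper_width: 0.3
gripper_force: 0.0
```

Call:
arm_command(
  motion=[
    {"offset": [0,0,0.003],"spin": 0},
    {"offset": [0,0,0],"spin": 0},
    {"offset": [0,0,0],"spin": 0},
  ],
)

```text
time_s: 4.55
ee_pos: [595.9, -221.5, 57.9]
ee_rot: [180.0, 0.0, 9.4]
force: [0.9, 0.4, -1.0]
gripper_width: 0.4
gripper_force: 0.0
```

Call:
arm_command(
  motion=[
    {"offset": [0,0,0.002],"spin": 0},
    {"offset": [0,0,0],"spin": 0},
    {"offset": [0,0,0],"spin": 0},
  ],
)

```text
time_s: 4.92
ee_pos: [595.9, -221.5, 55.9]
ee_rot: [180.0, 0.0, 9.4]
force: [0.2, 0.3, -0.7]
gripper_width: 0.5
gripper_force: 0.0
```

Call:
arm_command(
  motion=[
    {"offset": [0,0,0.001],"spin": 0},
    {"offset": [0,0,0],"spin": 0},
  ],
)

```text
time_s: 5.18
ee_pos: [595.8, -221.5, 54.9]
ee_rot: [180.0, 0.0, 9.4]
force: [0.5, -0.5, -0.6]
gripper_width: 0.3
gripper_force: 0.0
```

Call:
arm_command(
  motion=[
    {"offset": [0,0,0.001],"spin": 0},
    {"offset": [0,0,0],"spin": 0},
  ],
)

```text
time_s: 5.42
ee_pos: [595.8, -221.5, 53.9]
ee_rot: [180.0, 0.0, 9.4]
force: [0.2, 0.5, -0.2]
gripper_width: 0.2
gripper_force: 0.0
```

Call:
arm_command(
  motion=[
    {"offset": [0,0,0.001],"spin": 0},
    {"offset": [0,0,0],"spin": 0},
  ],
)

```text
time_s: 5.68
ee_pos: [595.9, -221.6, 52.9]
ee_rot: [180.0, 0.0, 9.4]
force: [-0.6, 0.8, 0.9]
gripper_width: 0.3
gripper_force: 0.1
```

Call:
arm_command(
  motion=[
    {"offset": [0,0,0.001],"spin": 0},
    {"offset": [0,0,0],"spin": 0},
  ],
)

```text
time_s: 5.92
ee_pos: [596.0, -221.5, 52.3]
ee_rot: [180.0, -0.0, 9.4]
force: [-0.4, 0.5, 2.3]
gripper_width: 0.2
gripper_force: 1.3
```

Call:
arm_command(
  motion=[
    {"offset": [0,0,0.001],"spin": 0},
    {"offset": [0,0,0],"spin": 0},
  ],
)

```text
time_s: 6.18
ee_pos: [596.0, -221.6, 51.6]
ee_rot: [180.0, -0.0, 9.4]
force: [-1.7, 0.8, 5.6]
gripper_width: 0.3
gripper_force: 2.7
```

Call:
arm_command(
  motion=[
    {"offset": [0,0,0.001],"spin": 0},
    {"offset": [0,0,0],"spin": 0},
  ],
)

```text
time_s: 6.42
ee_pos: [596.1, -221.6, 51.0]
ee_rot: [180.0, -0.0, 9.4]
force: [-1.7, 0.2, 7.0]
gripper_width: 0.3
gripper_force: 3.8
```

Call:
arm_command(
  motion=[
    {"offset": [0,0,0.001],"spin": 0},
    {"offset": [0,0,0],"spin": 0},
  ],
)

```text
time_s: 6.68
ee_pos: [596.1, -221.7, 50.4]
ee_rot: [180.0, -0.1, 9.4]
force: [-2.5, 1.0, 9.5]
gripper_width: 0.3
gripper_force: 4.9
```

Call:
arm_command(
  motion=[
    {"offset": [0,0,0.0005],"spin": 0},
    {"offset": [0,0,0],"spin": 0},
    {"offset": [0,0,0],"spin": 0},
  ],
)

```text
time_s: 7.05
ee_pos: [596.2, -221.6, 50.2]
ee_rot: [180.0, -0.1, 9.4]
force: [-2.9, 1.4, 10.4]
gripper_width: 0.7
gripper_force: 5.4
```

Call:
arm_command(
  motion=[
    {"offset": [0,0,0.0006],"spin": 0},
    {"offset": [0,0,0],"spin": 0},
  ],
)

```text
time_s: 7.3
ee_pos: [596.2, -221.7, 49.8]
ee_rot: [179.9, -0.1, 9.4]
force: [-3.0, 0.8, 11.9]
gripper_width: 0.4
gripper_force: 6.1
```

Call:
arm_command(
  motion=[
    {"offset": [0,-0.002,0],"spin": 0},
    {"offset": [0,-0.002,0],"spin": 0},
    {"offset": [0,-0.002,0],"spin": 0},
  ],
)

```text
time_s: 7.68
ee_pos: [595.8, -218.1, 50.0]
ee_rot: [179.7, -0.1, 9.4]
force: [-2.4, -6.5, 10.3]
gripper_width: 0.6
gripper_force: 4.8
```

Call:
arm_command(
  motion=[
    {"offset": [0,-0.002,0.0004],"spin": 0},
    {"offset": [0,-0.002,0.0002],"spin": 0},
    {"offset": [0,-0.002,0.0002],"spin": 0},
  ],
)

```text
time_s: 8.05
ee_pos: [594.9, -212.2, 49.2]
ee_rot: [179.7, -0.1, 9.4]
force: [-3.0, -5.7, 10.5]
gripper_width: 0.7
gripper_force: 4.9
```

Call:
arm_command(
  motion=[
    {"offset": [0,-0.002,0.0004],"spin": 0},
    {"offset": [0,-0.002,0.0003],"spin": 0},
    {"offset": [0,-0.002,0.0003],"spin": 0},
    {"offset": [0,-0.002,0.0002],"spin": 0},
  ],
)

```text
time_s: 8.55
ee_pos: [593.7, -204.3, 48.1]
ee_rot: [179.7, -0.2, 9.4]
force: [-2.3, -5.3, 11.0]
gripper_width: 0.3
gripper_force: 5.2
```

Call:
arm_command(
  motion=[
    {"offset": [0,-0.002,0.0004],"spin": 0},
    {"offset": [0,-0.002,0.0003],"spin": 0},
    {"offset": [0,-0.002,0.0003],"spin": 0},
    {"offset": [0,-0.002,0.0002],"spin": 0},
    {"offset": [0,-0.002,0.0002],"spin": 0},
  ],
)

```text
time_s: 9.18
ee_pos: [592.1, -194.4, 46.7]
ee_rot: [179.7, -0.2, 9.4]
force: [-2.7, -4.3, 11.7]
gripper_width: 0.5
gripper_force: 5.3
```

```bash
python3 - <<'E'
from h import *
im,d=env.grab_frame('top'); im2,_=env.grab_frame('side')
a=cv2.resize(im[140:205,265:350],None,fx=4.5,fy=4.5,interpolation=cv2.INTER_CUBIC)
b=cv2.resize(im2[120:190,230:300],None,fx=4.2,fy=4.2,interpolation=cv2.INTER_CUBIC)
h=max(a.shape[0],b.shape[0]); p=lambda i:cv2.copyMakeBorder(i,0,h-i.shape[0],0,0,0)
cv2.imwrite('pics/drag.png',cv2.hconcat([p(a),p(b)])); print(env.state()['force'],env.state()['torque'])
E
```

```text
[-1.94019233 -4.7513576  11.23934139] [-0.91487531  0.52206247 -0.04174071]
```

View pics/drag.png

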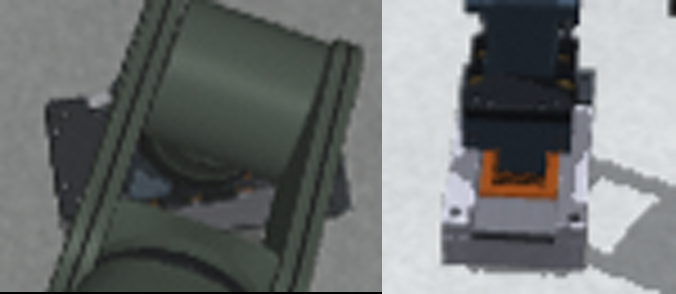

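The side crop (right panel) shows the orange front edge at about crop row 197, which is image row ~167, with the fingertip on the ribs. I'll convert that edge to an opening value.

```bash
cat >> h.py <<'E'
J0=np.array([596,-212,0.]); JR=rot([0,0,9.4])
def jig(p): return J0+JR@np.array(p)
def unjig(p): return JR.T@(np.array(p)-J0)
E
python3 - <<'E'
from h import *
np.set_printoptions(precision=1,suppress=True)
im,_=env.grab_frame('side')
for n,i in [('start',cv2.imread('pics/side1.png')),('now',im)]:
    hsv=cv2.cvtColor(i,cv2.COLOR_BGR2HSV); m=cv2.inRange(hsv,(5,150,120),(20,255,255)); m[:130]=0;m[190:]=0;m[:,:240]=0;m[:,290:]=0
    ys,xs=np.nonzero(m); c=np.median(xs[ys>=ys.max()-1]); e=ys.max()+.5
    print(n,c,e,unjig(at_z('side',[c,e],36))[1]-16)
print(unjig(env.state()['ee_pos']))
E
```

```text
start 264.5 160.5 8.965360283265756
now 263.5 166.5 38.75542560427007
[-1.  18.3 46.7]
```

Call:
arm_command(
  motion=[
    {"offset": [0,-0.002,0.0004],"spin": 0},
    {"offset": [0,-0.002,0.0003],"spin": 0},
    {"offset": [0,-0.002,0.0002],"spin": 0},
    {"offset": [0,-0.002,0.0002],"spin": 0},
    {"offset": [0,-0.002,0.0002],"spin": 0},
  ],
)

```text
time_s: 9.95
ee_pos: [590.6, -184.4, 45.4]
ee_rot: [179.7, -0.2, 9.4]
force: [-3.2, -5.2, 10.8]
gripper_width: 0.5
gripper_force: 5.2
```

Call:
arm_command(
  motion=[
    {"offset": [0,-0.002,0.0005],"spin": 0},
    {"offset": [0,-0.002,0.0004],"spin": 0},
    {"offset": [0,-0.002,0.0003],"spin": 0},
    {"offset": [0,-0.002,0.0002],"spin": 0},
    {"offset": [0,-0.002,0.0002],"spin": 0},
  ],
)

```text
time_s: 10.58
ee_pos: [589.0, -174.5, 43.8]
ee_rot: [179.7, -0.2, 9.4]
force: [-2.4, -4.8, 11.6]
gripper_width: 0.5
gripper_force: 5.4
```

Call:
arm_command(
  motion=[
    {"offset": [0,-0.002,0.0005],"spin": 0},
    {"offset": [0,-0.002,0.0003],"spin": 0},
    {"offset": [0,-0.002,0.0003],"spin": 0},
    {"offset": [0,-0.002,0.0002],"spin": 0},
    {"offset": [0,-0.002,0.0002],"spin": 0},
  ],
)

```text
time_s: 11.2
ee_pos: [587.5, -164.5, 42.3]
ee_rot: [179.7, -0.2, 9.4]
force: [-2.0, -6.1, 12.0]
gripper_width: 0.5
gripper_force: 5.4
```

Call:
arm_command(
  motion=[
    {"offset": [0,-0.002,0.0003],"spin": 0},
    {"offset": [0,-0.002,0.0003],"spin": 0},
    {"offset": [0,-0.001,0.0001],"spin": 0},
  ],
)

```text
time_s: 11.58
ee_pos: [586.7, -159.5, 41.6]
ee_rot: [179.7, -0.2, 9.4]
force: [-1.8, -5.0, 11.1]
gripper_width: 0.6
gripper_force: 5.4
```

Call:
arm_command(
  motion=[
    {"offset": [0,-0.001,0.0003],"spin": 0},
    {"offset": [0,-0.001,0.0002],"spin": 0},
    {"offset": [0,-0.001,0.0001],"spin": 0},
    {"offset": [0,-0.001,0.0001],"spin": 0},
  ],
)

```text
time_s: 12.08
ee_pos: [586.4, -156.1, 41.0]
ee_rot: [179.7, -0.2, 9.5]
force: [-2.0, -5.3, 11.4]
gripper_width: 0.5
gripper_force: 5.3
```

Call:
arm_command(
  motion=[
    {"offset": [0,-0.001,0.0001],"spin": 0},
    {"offset": [0,-0.001,0.0001],"spin": 0},
  ],
)

```text
time_s: 12.32
ee_pos: [586.4, -154.1, 40.9]
ee_rot: [179.7, -0.3, 9.5]
force: [-2.2, -6.7, 11.7]
gripper_width: 0.3
gripper_force: 5.2
```

Call:
arm_command(
  motion=[
    {"offset": [0,-0.001,0.0001],"spin": 0},
    {"offset": [0,-0.001,0.0001],"spin": 0},
  ],
)

```text
time_s: 12.58
ee_pos: [586.3, -152.1, 40.7]
ee_rot: [179.6, -0.3, 9.5]
force: [-0.7, -5.8, 10.5]
gripper_width: 0.6
gripper_force: 5.1
```

```bash
python3 - <<'E'
from h import *
i,_=env.grab_frame('side')
hsv=cv2.cvtColor(i,cv2.COLOR_BGR2HSV); m=cv2.inRange(hsv,(5,150,100),(20,255,255)); m[:130]=0;m[190:]=0;m[:,:240]=0;m[:,290:]=0
ys,xs=np.nonzero(m); c=np.median(xs[ys>=ys.max()-1]); e=ys.max()+.5
print(c,e,unjig(at_z('side',[c,e],33))[1]-16, unjig(env.state()['ee_pos']),env.state()['force'])
E
```

```text
262.0 175.5 78.16513482765788 [ 0.26312703 60.7774036  40.6976854 ] [-0.97832993 -5.796474   12.02062754]
```

Call:
arm_command(
  motion=[
    {"offset": [0,-0.001,0],"spin": 0},
    {"offset": [0,0,0],"spin": 0},
  ],
)

```text
time_s: 12.88
ee_pos: [586.3, -151.0, 40.7]
ee_rot: [179.7, -0.3, 9.5]
force: [-0.4, -5.4, 11.7]
gripper_width: 0.5
gripper_force: 5.0
```

Call:
arm_command(
  motion=[
    {"offset": [0,-0.001,0],"spin": 0},
    {"offset": [0,0,0],"spin": 0},
  ],
)

```text
time_s: 13.12
ee_pos: [586.2, -150.0, 40.7]
ee_rot: [179.7, -0.3, 9.5]
force: [-0.4, -5.2, 10.2]
gripper_width: 0.5
gripper_force: 4.9
```

Call:
arm_command(
  motion=[
    {"offset": [0,-0.001,0.0004],"spin": 0},
    {"offset": [0,-0.001,0.0002],"spin": 0},
  ],
)

```text
time_s: 13.38
ee_pos: [586.1, -148.4, 40.4]
ee_rot: [179.6, -0.4, 9.5]
force: [-0.6, -6.2, 13.1]
gripper_width: 0.6
gripper_force: 5.8
```

Call:
arm_command(
  motion=[
    {"offset": [0,-0.001,0.0001],"spin": 0},
    {"offset": [0,0,0],"spin": 0},
  ],
)

```text
time_s: 13.62
ee_pos: [586.1, -147.4, 40.4]
ee_rot: [179.6, -0.4, 9.5]
force: [-0.9, -5.6, 12.6]
gripper_width: 0.7
gripper_force: 5.7
```

```bash
python3 - <<'E'
from h import *
i,_=env.grab_frame('side'); cv2.imwrite('pics/s2.png',cv2.resize(i[125:195,230:300],None,fx=7,fy=7,interpolation=cv2.INTER_CUBIC))
hsv=cv2.cvtColor(i,cv2.COLOR_BGR2HSV); m=cv2.inRange(hsv,(5,150,100),(20,255,255)); m[:130]=0;m[190:]=0;m[:,:240]=0;m[:,290:]=0
ys,xs=np.nonzero(m); c=np.median(xs[ys>=ys.max()-1]); e=ys.max()+.5
print(c,e,unjig(at_z('side',[c,e],33))[1]-16, unjig(env.state()['ee_pos']),env.state()['force'])
E
```

```text
261.5 175.5 78.27764187543488 [ 0.71419594 65.37275528 40.37595845] [-0.14634375 -6.92602511 12.3393602 ]
```

View pics/s2.png

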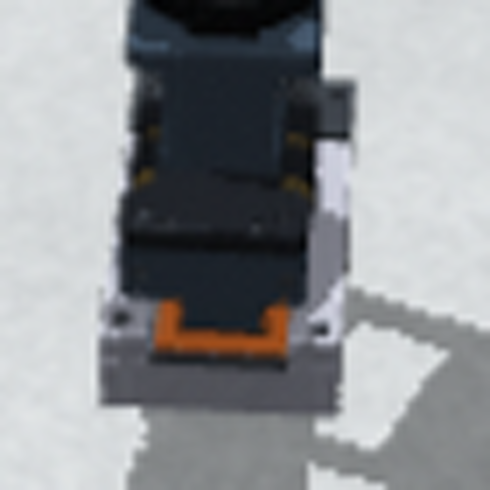

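The shutter's front edge (crop row ~350) has stayed put near the jig's end over the last 4.6 mm of finger travel, so the finger is slipping against the stop. I'll lift off, move over the fitting and check the shutter from above.

Call:
arm_command(
  motion=[
    {"offset": [0,0,-0.01],"spin": 0},
    {"offset": [0,0,-0.06],"spin": 0},
    {"offset": [0,0,-0.06],"spin": 0},
  ],
)

```text
time_s: 14.05
ee_pos: [582.5, -144.3, 168.0]
ee_rot: [-179.9, 0.1, 9.4]
force: [1.1, -1.1, -0.6]
gripper_width: 0.2
gripper_force: 0.0
```

Call:
arm_command(
  motion=[
    {"offset": [0.008,-0.0505,0],"spin": 0},
    {"offset": [0.008,-0.0505,0],"spin": 0},
    {"offset": [0.008,-0.0505,0],"spin": 0},
    {"offset": [0.008,-0.0505,0],"spin": 0},
    {"offset": [0.008,-0.0505,0],"spin": 0},
  ],
  jaw=0.06,
)

```text
time_s: 14.68
ee_pos: [580.9, 112.8, 167.1]
ee_rot: [-180.0, 0.0, 9.4]
force: [1.1, -1.1, 0.7]
gripper_width: 47.4
gripper_force: 0.0
```

Call:
arm_command(
  motion=[
    {"offset": [0,0,0],"spin": 0},
    {"offset": [0,0,0],"spin": 0},
  ],
)

```text
time_s: 14.92
ee_pos: [581.1, 110.8, 167.1]
ee_rot: [180.0, 0.1, 9.4]
force: [0.9, 0.8, -0.0]
gripper_width: 60.0
gripper_force: 0.0
```

```bash
python3 - <<'E'
from h import *
np.set_printoptions(precision=1,suppress=True)
for c in ['top','side']:
    for n in (0,1):
        if n: i,d=env.grab_frame(c); cv2.imwrite(f'pics/{c}3.png',i)
        else: i=cv2.imread(f'pics/{c}1.png')
        # rectified jig plane at z=36(start)/32(now), 4 px/mm ; jig y across, x down
        z=32 if n else 36
        pts=[(-60,-100),(60,-100),(60,100),(-60,100)]
        src=np.float32([proj(c,jig([x,y,z])) for x,y in pts]); dst=np.float32([((y+100)*2,(x+60)*2) for x,y in pts])
        w=cv2.warpPerspective(i,cv2.getPerspectiveTransform(src,dst),(400,240),flags=cv2.INTER_CUBIC)
        cv2.imwrite(f'pics/w_{c}{n}.png',w)
W=lambda s:cv2.imread(f'pics/w_{s}.png')
cv2.imwrite('pics/rect.png',cv2.vconcat([cv2.hconcat([W('top0'),W('top1')]),cv2.hconcat([W('side0'),W('side1')])]))
print(env.state()['ee_pos'])
E
```

```text
[581.3 109.9 167.3]
```

View pics/rect.png

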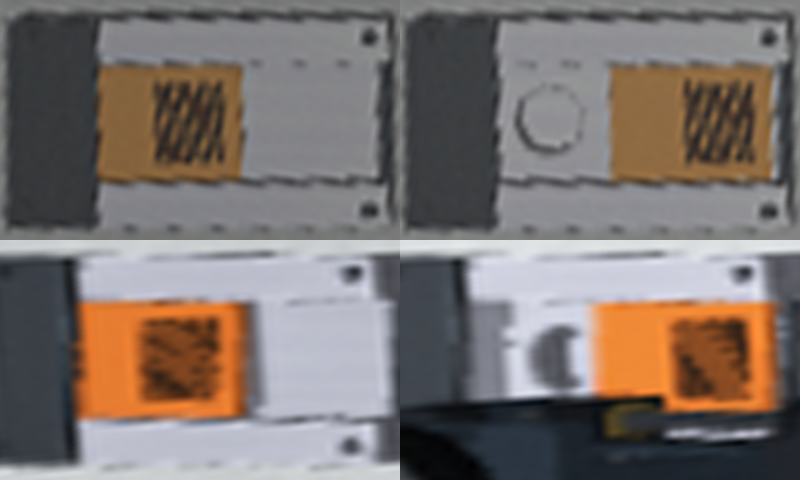

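The rectified top view (upper right) puts the shutter at jig y +6 to +86, which is an opening of about 70 mm. The nest is uncovered, with its circle at (550,118) in the mosaic. Next I'll refine the fitting and nest centres.

```bash
python3 - <<'E'
from h import *
np.set_printoptions(precision=1,suppress=True)
def warp(i,c,ctr,z,half=40,s=4,f=None):
    pts=[(-half,-half),(half,-half),(half,half),(-half,half)]
    src=np.float32([proj(c,[ctr[0]+x,ctr[1]+y,z]) for x,y in pts]); dst=np.float32([((y+half)*s,(x+half)*s) for x,y in pts])
    return cv2.warpPerspective(i,cv2.getPerspectiveTransform(src,dst),(2*half*s,2*half*s),flags=cv2.INTER_CUBIC)
F=[584,108]; out=[]
for c in ['top','side']: out.append(warp(cv2.imread(f'pics/{c}1.png'),c,F,79))
N=jig([0,-26,26]); print(N)
for c in ['top','side']: out.append(warp(cv2.imread(f'pics/{c}3.png'),c,N,26))
for o in out:
    cv2.drawMarker(o,(160,160),(0,255,0),cv2.MARKER_CROSS,20,1)
for o,r in zip(out,(13,13,16.5,16.5)): cv2.circle(o,(160,160),int(r*4),(0,255,0),1)
cv2.imwrite('pics/fn.png',cv2.resize(cv2.vconcat([cv2.hconcat(out[:2]),cv2.hconcat(out[2:])]),(600,600)))
for c in ['top','side']:
    d=np.load(f'{c}0.npy'); P=cloud(c,d); q=P[(d>0)&(abs(P[...,0]-584)<25)&(abs(P[...,1]-108)<25)&(P[...,2]>76)]; print(c,len(q),q.mean(0),(q.min(0)+q.max(0))/2)
E
```

```text
[ 600.2 -237.7   26. ]
top 47 [584.  108.4  80.3] [584.6 107.5  80.6]
side 66 [583.4 109.8  79.8] [583.7 107.7  80. ]
```

View pics/fn.png

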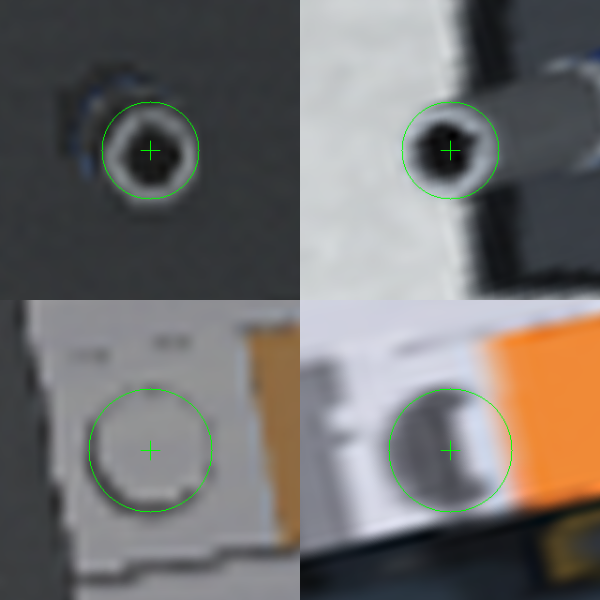

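The fitting's ring is within about 1 mm of (584.3,108) in both views, and the nest is at (600.5,-237.5). I'll grasp now.

Call:
arm_command(
  motion=[
    {"offset": [0.0027,0.0024,0],"spin": 0},
    {"offset": [0,0,0.03],"spin": 0},
    {"offset": [0,0,0.025],"spin": 0},
    {"offset": [0,0,0],"spin": 0},
    {"offset": [0,0,0],"spin": 0},
  ],
)

```text
time_s: 15.65
ee_pos: [585.4, 108.7, 113.5]
ee_rot: [180.0, -0.1, 9.3]
force: [-0.7, 0.5, 0.6]
gripper_width: 60.0
gripper_force: 0.0
```

Call:
arm_command(
  motion=[
    {"offset": [0,0.0005,0.03],"spin": 0},
    {"offset": [-0.001,0,0.022],"spin": 0},
    {"offset": [0,0,0],"spin": 0},
    {"offset": [0,0,0],"spin": 0},
    {"offset": [0,0,0],"spin": 0},
  ],
)

```text
time_s: 16.27
ee_pos: [584.7, 108.6, 62.1]
ee_rot: [180.0, -0.2, 9.4]
force: [0.3, -0.8, -0.0]
gripper_width: 59.9
gripper_force: 0.0
```

Call:
arm_command(
  motion=[
    {"offset": [0,0,0],"spin": 0},
    {"offset": [0,0,0],"spin": 0},
    {"offset": [0,0,0],"spin": 0},
    {"offset": [0,0,0],"spin": 0},
    {"offset": [0,0,0],"spin": 0},
  ],
  jaw=0.02,
  newtons=25,
)

```text
time_s: 16.9
ee_pos: [583.6, 108.5, 60.5]
ee_rot: [180.0, 0.0, 9.4]
force: [-0.4, 0.9, -0.4]
gripper_width: 24.9
gripper_force: 25.0
```

Call:
arm_command(
  motion=[
    {"offset": [0,0,-0.01],"spin": 0},
    {"offset": [0,0,-0.04],"spin": 0},
    {"offset": [0,0,-0.05],"spin": 0},
    {"offset": [0,0,0],"spin": 0},
    {"offset": [0,0,0],"spin": 0},
  ],
)

```text
time_s: 17.52
ee_pos: [582.7, 108.4, 159.9]
ee_rot: [180.0, 0.1, 9.4]
force: [-0.1, 0.1, -2.7]
gripper_width: 24.6
gripper_force: 25.0
```

Call:
arm_command(
  motion=[
    {"offset": [-0.005,0.043,0],"spin": 0},
    {"offset": [-0.005,0.043,0],"spin": 0},
    {"offset": [-0.005,0.043,0],"spin": 0},
    {"offset": [-0.005,0.043,0],"spin": 0},
    {"offset": [-0.005,0.043,0],"spin": 0},
  ],
)

```text
time_s: 18.15
ee_pos: [592.6, -108.8, 158.2]
ee_rot: [-179.9, 0.2, 9.4]
force: [0.4, 0.4, -3.1]
gripper_width: 25.0
gripper_force: 25.0
```

Call:
arm_command(
  motion=[
    {"offset": [-0.005,0.043,0],"spin": 0},
    {"offset": [-0.005,0.043,0],"spin": 0},
    {"offset": [-0.005,0.043,0],"spin": 0},
    {"offset": [0,0,0],"spin": 0},
    {"offset": [0,0,0],"spin": 0},
  ],
)

```text
time_s: 18.77
ee_pos: [599.2, -236.7, 158.6]
ee_rot: [-179.8, 0.2, 9.4]
force: [0.2, -0.3, -1.6]
gripper_width: 24.9
gripper_force: 25.0
```

Call:
arm_command(
  motion=[
    {"offset": [0,0,0],"spin": 0},
    {"offset": [0,0,0],"spin": 0},
    {"offset": [0,0,0],"spin": 0},
    {"offset": [0,0,0],"spin": 0},
    {"offset": [0,0,0],"spin": 0},
  ],
)

```text
time_s: 19.4
ee_pos: [600.3, -237.3, 160.6]
ee_rot: [180.0, -0.0, 9.4]
force: [0.2, 0.9, -1.8]
gripper_width: 24.6
gripper_force: 25.0
```

Call:
arm_command(
  motion=[
    {"offset": [-0.0005,0.0003,0.03],"spin": 0},
    {"offset": [0,0,0.03],"spin": 0},
    {"offset": [0,0,0.012],"spin": 0},
    {"offset": [0,0,0],"spin": 0},
    {"offset": [0,0,0],"spin": 0},
  ],
)

```text
time_s: 20.02
ee_pos: [600.7, -238.2, 89.9]
ee_rot: [179.9, -0.1, 9.4]
force: [0.3, -1.2, -2.6]
gripper_width: 24.6
gripper_force: 25.0
```

Call:
arm_command(
  motion=[
    {"offset": [0,0,0],"spin": 0},
    {"offset": [0,0,0],"spin": 0},
    {"offset": [0,0,0],"spin": 0},
    {"offset": [0,0,0],"spin": 0},
  ],
)

```text
time_s: 20.52
ee_pos: [599.8, -237.8, 88.7]
ee_rot: [180.0, -0.0, 9.4]
force: [0.2, -0.1, -2.2]
gripper_width: 25.0
gripper_force: 25.0
```

```bash
python3 - <<'E'
from h import *
i,_=env.grab_frame('side'); a=cv2.resize(i[110:190,220:310],None,fx=6.5,fy=6.5,interpolation=cv2.INTER_CUBIC); cv2.imwrite('pics/ins.png',a)
p=env.state()['ee_pos']; print(p)
for n,q in [('nest rim',jig([0,-26,26])),('fit foot',[p[0]+.7,p[1],p[2]-56.5])]: print(n,(np.array(proj('side',q))-[220,110])*6.5)
E
```

```text
[ 599.79134605 -237.82524704   88.61032798]
nest rim [280.09562604 279.5818328 ]
fit foot [279.83363259 269.47657526]
```

View pics/ins.png

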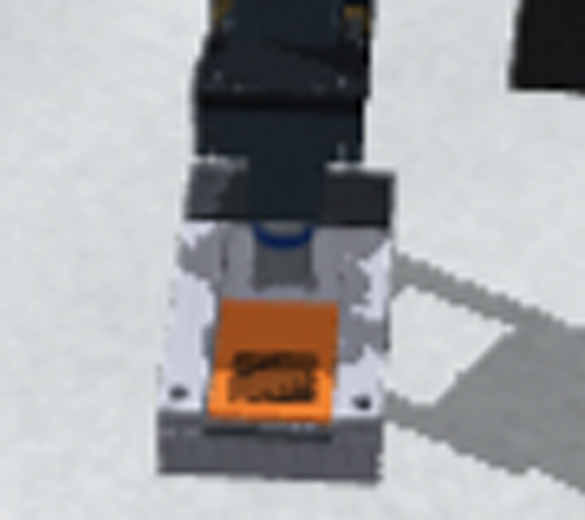

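The fitting's blue band (crop ~285,238) and foot (~284,285) are centred in the channel over the nest. I'll lower it while watching the force.

Call:
arm_command(
  motion=[
    {"offset": [0,0,0.002],"spin": 0},
    {"offset": [0,0,0.002],"spin": 0},
    {"offset": [0,0,0.002],"spin": 0},
    {"offset": [0,0,0],"spin": 0},
  ],
)

```text
time_s: 21.08
ee_pos: [599.6, -237.8, 82.3]
ee_rot: [-180.0, 0.0, 9.4]
force: [0.5, -1.2, -3.0]
gripper_width: 24.7
gripper_force: 25.0
```

Call:
arm_command(
  motion=[
    {"offset": [0,0,0.001],"spin": 0},
    {"offset": [0,0,0.001],"spin": 0},
    {"offset": [0,0,0],"spin": 0},
  ],
)

```text
time_s: 21.45
ee_pos: [599.7, -237.8, 80.5]
ee_rot: [-180.0, 0.0, 9.4]
force: [1.0, 0.9, -2.3]
gripper_width: 24.7
gripper_force: 25.0
```

Call:
arm_command(
  motion=[
    {"offset": [0,0,0.001],"spin": 0},
    {"offset": [0,0,0.001],"spin": 0},
    {"offset": [0,0,0],"spin": 0},
  ],
)

```text
time_s: 21.82
ee_pos: [599.7, -237.8, 78.4]
ee_rot: [-180.0, 0.0, 9.4]
force: [0.3, 0.2, -2.5]
gripper_width: 25.0
gripper_force: 25.0
```

Call:
arm_command(
  motion=[
    {"offset": [0,0,0.001],"spin": 0},
    {"offset": [0,0,0.001],"spin": 0},
    {"offset": [0,0,0.001],"spin": 0},
    {"offset": [0,0,0],"spin": 0},
  ],
)

```text
time_s: 22.32
ee_pos: [599.7, -237.8, 75.4]
ee_rot: [-180.0, 0.0, 9.4]
force: [-0.0, 0.3, -2.9]
gripper_width: 24.7
gripper_force: 25.0
```

Call:
arm_command(
  motion=[
    {"offset": [0,0,0.001],"spin": 0},
    {"offset": [0,0,0.001],"spin": 0},
    {"offset": [0,0,0.001],"spin": 0},
    {"offset": [0,0,0.001],"spin": 0},
    {"offset": [0,0,0],"spin": 0},
  ],
)

```text
time_s: 22.95
ee_pos: [599.7, -237.8, 71.4]
ee_rot: [-180.0, 0.0, 9.4]
force: [0.1, -0.6, -1.5]
gripper_width: 24.8
gripper_force: 25.0
```

Call:
arm_command(
  motion=[
    {"offset": [0,0,0.001],"spin": 0},
    {"offset": [0,0,0.001],"spin": 0},
    {"offset": [0,0,0],"spin": 0},
  ],
)

```text
time_s: 23.32
ee_pos: [599.7, -237.8, 69.4]
ee_rot: [-180.0, 0.0, 9.4]
force: [0.7, 0.6, -3.0]
gripper_width: 25.0
gripper_force: 25.0
```

Floor expected at TCP z of about 66.5.

Call:
arm_command(
  motion=[
    {"offset": [0,0,0.001],"spin": 0},
    {"offset": [0,0,0.001],"spin": 0},
    {"offset": [0,0,0],"spin": 0},
  ],
)

```text
time_s: 23.7
ee_pos: [599.7, -237.8, 67.4]
ee_rot: [-180.0, 0.0, 9.4]
force: [0.4, 0.5, -1.8]
gripper_width: 25.1
gripper_force: 25.0
```

Call:
arm_command(
  motion=[
    {"offset": [0,0,0.001],"spin": 0},
    {"offset": [0,0,0],"spin": 0},
  ],
)

```text
time_s: 23.95
ee_pos: [599.8, -237.8, 66.6]
ee_rot: [180.0, -0.0, 9.4]
force: [-0.3, -0.1, -2.2]
gripper_width: 25.4
gripper_force: 25.0
```

Call:
arm_command(
  motion=[
    {"offset": [0,0,0.0005],"spin": 0},
    {"offset": [0,0,0],"spin": 0},
  ],
)

```text
time_s: 24.2
ee_pos: [599.9, -237.9, 66.5]
ee_rot: [180.0, -0.0, 9.4]
force: [-1.4, -0.1, 1.1]
gripper_width: 24.8
gripper_force: 25.0
```

Call:
arm_command(
  motion=[
    {"offset": [0,0,0.0005],"spin": 0},
    {"offset": [0,0,0],"spin": 0},
  ],
)

```text
time_s: 24.45
ee_pos: [600.0, -237.9, 66.4]
ee_rot: [180.0, -0.0, 9.4]
force: [-0.4, 0.9, 5.8]
gripper_width: 25.1
gripper_force: 25.0
```

Call:
arm_command(
  motion=[
    {"offset": [0,0,0],"spin": 0},
    {"offset": [0,0,0],"spin": 0},
    {"offset": [0,0,0],"spin": 0},
    {"offset": [0,0,0],"spin": 0},
  ],
  jaw=0.06,
)

```text
time_s: 24.95
ee_pos: [599.8, -237.8, 65.4]
ee_rot: [180.0, 0.0, 9.4]
force: [0.0, 0.5, 0.8]
gripper_width: 59.3
gripper_force: 0.0
```

Call:
arm_command(
  motion=[
    {"offset": [0,0,-0.01],"spin": 0},
    {"offset": [0,0,-0.03],"spin": 0},
    {"offset": [0,0,-0.05],"spin": 0},
    {"offset": [0,0,-0.05],"spin": 0},
    {"offset": [0,0,0],"spin": 0},
  ],
)

```text
time_s: 25.58
ee_pos: [602.2, -238.8, 211.6]
ee_rot: [179.7, -0.6, 9.4]
force: [0.2, -0.2, 0.7]
gripper_width: 60.0
gripper_force: 0.0
```

Call:
arm_command(
  motion=[
    {"offset": [-0.05,0,0],"spin": 0},
    {"offset": [-0.05,0,0],"spin": 0},
    {"offset": [-0.05,0,0],"spin": 0},
    {"offset": [-0.05,0,0],"spin": 0},
    {"offset": [0,0,0],"spin": 0},
  ],
)

```text
time_s: 26.2
ee_pos: [399.3, -270.1, 205.3]
ee_rot: [-179.9, 0.1, 9.2]
force: [0.9, -0.2, 0.3]
gripper_width: 60.3
gripper_force: 0.0
```

```bash
python3 - <<'E'
from h import *
o=[]
for c,(a,b,e,f) in {'top':(130,215,125,350),'side':(110,330,180,300)}.items():
    i,d=env.grab_frame(c); P=cloud(c,d)
    q=P[(d>0)&(abs(P[...,0]-600)<25)&(abs(P[...,1]+237)<25)&(P[...,2]>70)]; print(c,len(q),q.mean(0),np.median(q[:,2]))
    o.append(cv2.resize(i[a:b,e:f],None,fx=2,fy=2,interpolation=cv2.INTER_CUBIC))
h=max(x.shape[0] for x in o)
cv2.imwrite('pics/fin.png',cv2.hconcat([cv2.copyMakeBorder(x,0,h-x.shape[0],0,0,0) for x in o])); print(env.state()['ee_pos'],env.state()['time_s'])
E
```

```text
top 63 [ 600.35696415 -236.67494835   84.99467274] 85.30343031551479
side 61 [ 598.9330861  -233.31930402   81.91677786] 83.76812228273468
[ 402.60812793 -270.52906869  205.69005219] 26.3
```

View pics/fin.png

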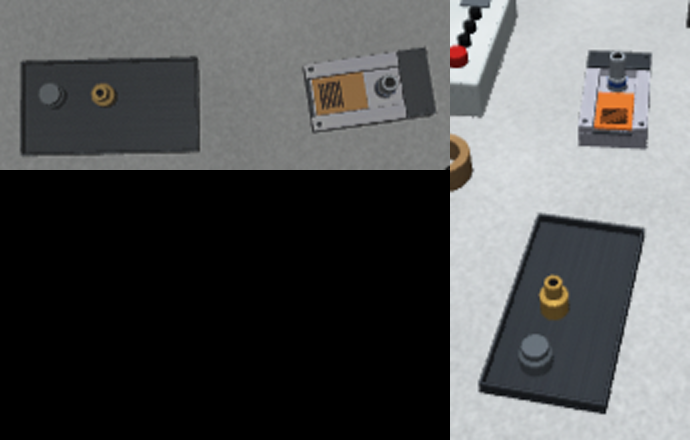

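The final view shows the fitting upright in the nest, at (388,85) in the top panel. Its top reads about z 85, as expected when seated, the shutter is open, and the bush and collar haven't moved. I'm handing the job in.

```bash
python3 -c "
from workcell import env
print(env.job_done())"
```

```text
the job is handed in; nothing more can be done
None
```

The job is handed in at about 26 s: the shutter is at its open stop (about 70 mm in the image, highest force read about 14.5 N), and the blue-banded fitting stands upright and fully home in the nest, with the bush and collar unmoved in the last picture; the verdict was not shown.

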